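# Nest and tally the mixing cups

### The arm

A 7-joint arm with a two-finger parallel gripper is mounted at the origin on a cart in front of the work surface, level with it; the furniture and walls round the work are solid. World frame = base frame: x ahead of the robot, y to its left, z up, the work surface at z = 0. Lengths are in m, angles in rad, forces in N, time in s.
With the tool pointing down it reaches from about 0.425 to 0.925 m from the base axis. Payload 6.8 kg.
Tool frame: the origin (TCP) lies on the centre line of the jaws, within the pads' length; the fingertips stand 14 mm ahead of it and the grasp point (between the pads) lies 5 mm behind it (r.tips_ahead is the distance from the TCP to the fingertips, in m); z points along the fingers, y is the line along which they close (so a half turn about z gives the same grasp; the last joint's range is limited). The gripper opens to 85 mm and grips with 20 to 120 N. Pads are 22 mm wide; open, the fingers measure 114 mm over their backs; the gripper's body (76 mm by 85 mm) begins 54 mm behind the grasp point. The pads swing forward as they close: fully open they stand 13 mm farther back than shut.
Start: joints at [-0.108, 0.477, 0.022, 1.555, -0.011, 1.109, -0.083], TCP at [0.675, 0, 0.245] pointing down, gripper open.
Joint ranges: [-2.96, 2.96], [-0.34, 2.1], [-1.41, 1.46], [0.24, 2.44], [-1.37, 4.51], [0.17, 1.92], [-2.96, 2.96]. Speed limits (rad/s): [2.39, 2.39, 3.14, 3.14, 3.14, 3.14, 3.14].

### API

Orientations are given as a rotation vector (axis times angle).
In Python, from bench import r, eyes gives the robot as it stands.
- The arm moves only by the tool step_arm, never from a script. Its argument "rows" is a list of rows, each a list of 6 numbers: the shift along the world's x, y, z in units of 60 cm (1.0 is 60 cm), then the turn, a rotation vector about the world's x, y, z in units of pi rad (1.0 is pi rad). In form: [[x, y, z, rx, ry, rz], ...]. A call has 1 to 5 rows; each row is the pose to reach, as a shift and turn from the pose commanded when the call began, turning the shorter way round; what a row does not reach only later rows make up. A row lasts 1/12 s, in which the tool goes at most 41.7 mm and 7.16 degrees, less where a joint would pass 70% of its speed; a pose out of reach is approached as far as the arm can. A call with a number of a shift or a turn outside -1 to 1 is refused whole. A call with a gripper value outside its range is refused whole. "jaw" is the closure, from 0 (fully open) to 1 (shut), set as the call begins (left out, the last holds). The fingers move at their own pace and stop on an object; "squeeze" is the grip in N (left out, the last holds). Time passes only in rows, so rows that repeat a pose let the fingers close. It gives the time, the measured TCP pose, the force, the opening and the grip force at its end, in the units of the state.
- r.get_obs(): the state, without advancing time (a new reading comes with each control period).
- eyes.grab_frame(name): name is "scene" or "side" or "wrist"; returns the picture (384x512x3 uint8, red, green, blue); there is no depth.
- eyes.camera_info(name): a dict with "mtx" (3x3 intrinsics, pixels), "extrinsics" (4x4, takes a point from camera to world coordinates); the wrist camera has in their place "tool_from_camera" (4x4, takes a point from camera to tool coordinates, whose origin is the TCP and whose axes are the flange's). Camera axes: x right, y down, z forward; pixel columns grow to the right and rows downward; lengths in m; the calibration is good to about 2 mm. A picture is of the moment at which its call begins: read the wrist's pose just before it. camera_info takes no time and is no camera call.
- r.hand_in(): hands the job in; it is judged then, once.
The state is a dict: "clock": time; "joints": joint angles; "qvel": joint speeds; "tau": joint torques, N m; "tcp_pos": TCP position; "orientation": TCP orientation; "contact_force": force on the tool from outside, world axes, zero at the start; "moment": the same for the moment, N m; "grip_width": finger opening in m; "gripper_force": force on a finger pad.
Only numpy, scipy, OpenCV 4.12 (cv2) and the standard library are available. Lean on these libraries where they do the work, as an engineer would, in place of code of your own. Each camera call takes 0.05 s, during which the arm holds its last target. There are 200 camera calls.

### The job

The clean resin-mixing cups stand about on the bench. Nest all the white cups into one upright, fully seated stack in the white stand and let go of it, then log that stack on the tally counter by swinging its sprung lever all the way to the stop and letting it spring back. Only after that, nest all the orange cups in the same way in the orange stand and log that stack with another full swing of the lever; leave the jar, bottle and paint tube where they are.

Things in the scene. Friction and masses are not known exactly. Their poses are not given: they have to be found in the camera images.
- cup_w0_mid (a point): white stacking cup (may be absent), 72 mm tall, 60 g, upright; point on its axis 36 mm above its underside, z up. Foot 36 mm across, cone to 52 mm at height 48; then a band 61 to 63 mm across up to the rim: grip it there. Mouth 59 mm inside, inner floor 24 mm above the underside. A cup let into another rests on that floor, so stands 24 mm higher, 2 mm play all round.
- cup_w1_mid (a point): white stacking cup (may be absent), 72 mm tall, 60 g, upright; point on its axis 36 mm above its underside, z up. Foot 36 mm across, cone to 52 mm at height 48; then a band 61 to 63 mm across up to the rim: grip it there. Mouth 59 mm inside, inner floor 24 mm above the underside. A cup let into another rests on that floor, so stands 24 mm higher, 2 mm play all round.
- cup_w2_mid (a point): white stacking cup (may be absent), 72 mm tall, 60 g, upright; point on its axis 36 mm above its underside, z up. Foot 36 mm across, cone to 52 mm at height 48; then a band 61 to 63 mm across up to the rim: grip it there. Mouth 59 mm inside, inner floor 24 mm above the underside. A cup let into another rests on that floor, so stands 24 mm higher, 2 mm play all round.
- cup_o0_mid (a point): orange stacking cup (may be absent), 72 mm tall, 60 g, upright; point on its axis 36 mm above its underside, z up. Foot 36 mm across, cone to 52 mm at height 48; then a band 61 to 63 mm across up to the rim: grip it there. Mouth 59 mm inside, inner floor 24 mm above the underside. A cup let into another rests on that floor, so stands 24 mm higher, 2 mm play all round.
- cup_o1_mid (a point): orange stacking cup (may be absent), 72 mm tall, 60 g, upright; point on its axis 36 mm above its underside, z up. Foot 36 mm across, cone to 52 mm at height 48; then a band 61 to 63 mm across up to the rim: grip it there. Mouth 59 mm inside, inner floor 24 mm above the underside. A cup let into another rests on that floor, so stands 24 mm higher, 2 mm play all round.
- cup_o2_mid (a point): orange stacking cup (may be absent), 72 mm tall, 60 g, upright; point on its axis 36 mm above its underside, z up. Foot 36 mm across, cone to 52 mm at height 48; then a band 61 to 63 mm across up to the rim: grip it there. Mouth 59 mm inside, inner floor 24 mm above the underside. A cup let into another rests on that floor, so stands 24 mm higher, 2 mm play all round.
- stand_white_floor (a point): fixed stacking stand for white cups: dark disc 92 mm across, 4 mm thick, with a white collar in the middle, open at the top, 45 mm high (top 49 mm above the table), 63 mm across outside, 56 mm inside at its top and 47 mm at its foot. This point is the middle of its floor, 4 mm above the table; z up. The lowest cup's foot rests on that floor, with about 3 mm play all round.
- stand_orange_floor (a point): fixed stacking stand for orange cups: dark disc 92 mm across, 4 mm thick, with a orange collar in the middle, open at the top, 45 mm high (top 49 mm above the table), 63 mm across outside, 56 mm inside at its top and 47 mm at its foot. This point is the middle of its floor, 4 mm above the table; z up. The lowest cup's foot rests on that floor, with about 3 mm play all round.
- lever_hinge (a point): tally counter: blue box 74 x 74 mm, 45 mm high, on a fixed dark base plate 90 x 100 mm, with a flat steel lever on top. This point lies on the lever's upright hinge axis, 60 mm above the table (4 mm above the lever's hub); its axes are the counter's: x to its back, y to its left, z up.
- lever_post (a point): red round upright post at the lever's free end, 12 mm across, 52 mm from the hinge axis; it stands clear from 55 mm to 80 mm above the table. This point is on its axis, 68 mm above the table. At rest it stands on the +y side of the hinge; swinging to the stop carries it towards the counter's -x side (counter-clockwise seen from above).
- advance_lever (a joint): angle of the sprung lever, rad: 0 at rest, 1.0 at its stop, growing counter-clockwise from above. A spring of 0.04 N m at rest, 0.14 N m at the stop (1 to 3 N at the post) returns it as soon as it is let go.
- paint_jar: jar of blue paint with a lid, 70 mm across, 101 mm tall, a bystander; origin at the middle of its underside
- dropper_bottle: white dropper bottle with a black collar, 40 mm across, 111 mm tall, a bystander; origin at the middle of its underside
- paint_tube: part-used paint tube lying flat, 136 x 38 x 29 mm, a bystander; origin at the middle of its underside
Not all that is in view belongs to the job. What is shaped like the part that bears lever_hinge but turquoise is not meant.

How it is judged:
By the outcome, as a careful person would: the job done as asked, in the order asked, and still so for the second after the job is handed in, with the robot touching nothing.
Of cup_w0, cup_w1, cup_w2 only 2 to 3 are there at a start; the rules pass over those that are not, and their reading is None.
Of cup_o0, cup_o1, cup_o2 only 2 to 3 are there at a start; the rules pass over those that are not, and their reading is None.
At some moment in a run one of cup_w0, cup_w1, cup_w2, cup_o0, cup_o1, cup_o2 may be knocked a few centimetres aside while the robot is not near it.
It also fails if it takes over 192 s, if anything falls off the work surface, if the arm or the gripper's body presses on something with over 40 N, if the wrist force passes 120 N, or if a joint passes its speed limit or range.

## Working session

There is one attempt and no reset: what is moved stays moved. The work goes in short steps, Python scripts to look and compute and a tool call to move; the robot and the scene stay as the last step left them, time stands still between calls to the robot, and variables do not carry over. Pictures are saved under pics/ and viewed, at most 14 in all, crops included, and the job is handed in when it is done.

Besides the shell and the picture viewer there is one more tool, called as name(argument=value, ...), one argument or row to a line, values as JSON. step_arm: Moves the arm, as the interface text tells. Shifts and turns lie within -1 to 1; 1 stands for 60 cm of shift or pi rad of turn. Its arguments: {"type":"object","properties":{"rows":{"type":"array"},"jaw":{"type":"number"},"squeeze":{"type":"number"}},"required":["rows"]}

```bash
mkdir -p pics; cat > h.py <<'E'
import numpy as np, cv2
from bench import r, eyes
from scipy.spatial.transform import Rotation as R
def save(name,fn,box=None,s=1.5):
    im=eyes.grab_frame(name)
    np.save('pics/'+fn+'.npy',im)
    b=im[:,:,::-1]
    if box: b=b[box[1]:box[3],box[0]:box[2]]
    cv2.imwrite('pics/'+fn+'.png',cv2.resize(b,None,fx=s,fy=s,interpolation=cv2.INTER_CUBIC))
    return im
def cam(name,o=None):
    c=eyes.camera_info(name);K=np.array(c['mtx'])
    if name=='wrist':
        o=o or r.get_obs();T=np.eye(4);T[:3,:3]=R.from_rotvec(o['orientation']).as_matrix();T[:3,3]=o['tcp_pos']
        return K,T@np.array(c['tool_from_camera'])
    return K,np.array(c['extrinsics'])
def px2w(name,u,v,z,o=None):
    K,E=cam(name,o);d=E[:3,:3]@np.linalg.solve(K,[u,v,1.]);p=E[:3,3]
    return p+d*(z-p[2])/d[2]
def w2px(name,p,o=None):
    K,E=cam(name,o);q=K@(E[:3,:3].T@(np.asarray(p)-E[:3,3]));return q[:2]/q[2]
E
python3 - <<'E'
from h import *
o=r.get_obs();print(o)
for n in('scene','side','wrist'):
    save(n,n+'0',s=1.56);print(n,np.round(cam(n,o)[0],1).tolist(),np.round(cam(n,o)[1],3).tolist())
E
```

```text
{'clock': 0.0, 'joints': array([-0.10809851,  0.4778257 ,  0.02234036,  1.55647422, -0.01146159,
        1.10928683, -0.08309366]), 'qvel': array([-0.00134892, -0.00063723,  0.00201867,  0.00059331, -0.00140966,
        0.00081572,  0.00246385]), 'tau': array([-5.45967814e-04, -5.96443820e+01,  1.60769675e+00, -2.81194621e+01,
        1.24063640e-02,  9.39900521e-03,  2.20753498e-05]), 'tcp_pos': array([ 6.74424673e-01, -2.61577570e-05,  2.44298937e-01]), 'orientation': array([-2.22055173, -2.22064676,  0.00225637]), 'contact_force': array([-0.18636852, -0.398567  , -0.69334269]), 'moment': array([ 0.00155248, -0.02350557,  0.02857033]), 'gripper_force': 0.0, 'grip_width': 0.08540212494660579}
scene [[453.5, 0.0, 247.1], [0.0, 453.5, 192.3], [0.0, 0.0, 1.0]] [[0.753, -0.299, 0.586, -0.203], [-0.658, -0.343, 0.67, -0.852], [0.001, -0.891, -0.455, 0.662], [0.0, 0.0, 0.0, 1.0]]
side [[421.3, 0.0, 255.7], [0.0, 421.3, 188.8], [0.0, 0.0, 1.0]] [[0.984, -0.102, 0.149, 0.391], [-0.18, -0.603, 0.777, -0.93], [0.01, -0.791, -0.611, 0.814], [0.0, 0.0, 0.0, 1.0]]
wrist [[312.7, 0.0, 260.6], [0.0, 312.7, 188.8], [0.0, 0.0, 1.0]] [[1.0, 0.001, -0.001, 0.676], [0.0, -0.953, -0.304, 0.077], [-0.001, 0.304, -0.953, 0.374], [0.0, 0.0, 0.0, 1.0]]
```

View pics/scene0.png

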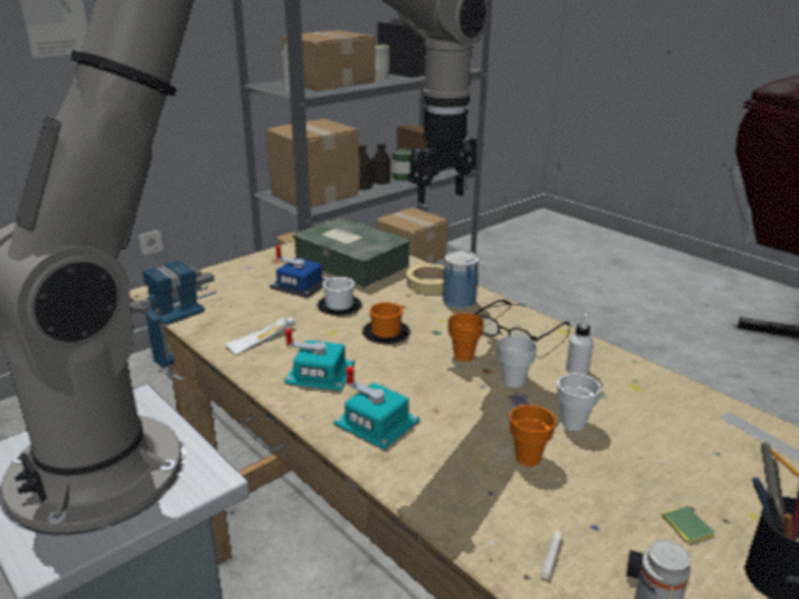

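View pics/side0.png

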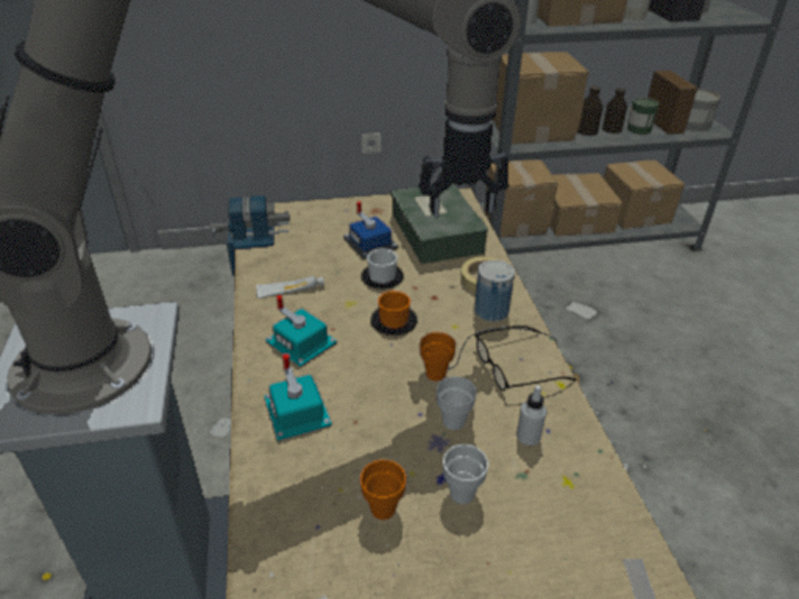

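Side view: orange cups at (383,476) and (437,344), white cups at (465,461) and (456,391). The white stand is at (381,257), the orange stand at (394,300), and the blue counter at (371,232) with its post at (359,208). I'll compute positions from both views.

```bash
python3 - <<'E'
from h import *
P={'oA':((383,476),(532,418),.072),'wA':((465,461),(579,386),.072),'wB':((456,391),(517,345),.072),'oB':((437,344),(466,322),.072),
'sw':((381,257),(339,287),.049),'so':((394,300),(387,312),.049),'hub':((371,223),(297,265),.058),'posttop':((359,205),(278,247),.080),
'jar':((495,272),(462,260),.1),'bot':((536,392),(584,325),.111),'tq1':((299,322),(315,347),.056),'tq2':((294,388),(372,393),.056)}
for k,(a,b,z) in P.items():
    print(k,px2w('side',a[0]/1.5625,a[1]/1.5625,z).round(3),px2w('scene',b[0]/1.5625,b[1]/1.5625,z).round(3))
im=cv2.imread('pics/wrist0.png');s=cv2.imread('pics/scene0.png')[220:480,230:640];t=cv2.imread('pics/side0.png')[190:340,230:530]
t=cv2.resize(t,(520,260),interpolation=3) 
top=cv2.resize(im,(400,300));out=np.zeros((600,800,3),np.uint8);out[:300,:400]=top
out[:300,400:]=cv2.resize(cv2.imread('pics/side0.png')[190:340,230:430],(400,300),interpolation=2)
out[300:,:400]=cv2.resize(cv2.imread('pics/side0.png')[320:530,330:610],(400,300),interpolation=2)
out[300:,400:]=cv2.resize(cv2.imread('pics/scene0.png')[230:350,250:410],(400,300),interpolation=2)
cv2.imwrite('pics/mix.png',out)
E
```

```text
oA [ 0.477 -0.379  0.072] [ 0.475 -0.384  0.072]
wA [ 0.594 -0.374  0.072] [ 0.59  -0.38   0.072]
wB [ 0.614 -0.241  0.072] [ 0.613 -0.243  0.072]
oB [ 0.61  -0.13   0.072] [ 0.608 -0.135  0.072]
sw [0.563 0.175 0.049] [0.555 0.156 0.049]
so [0.564 0.029 0.049] [0.558 0.015 0.049]
hub [0.56  0.295 0.058] [0.542 0.281 0.058]
posttop [0.54  0.339 0.08 ] [0.538 0.343 0.08 ]
jar [0.753 0.017 0.1  ] [0.749 0.01  0.1  ]
bot [ 0.718 -0.299  0.111] [ 0.689 -0.314  0.111]
tq1 [ 0.385 -0.014  0.056] [ 0.377 -0.01   0.056]
tq2 [ 0.367 -0.176  0.056] [ 0.362 -0.175  0.056]
```

View pics/mix.png

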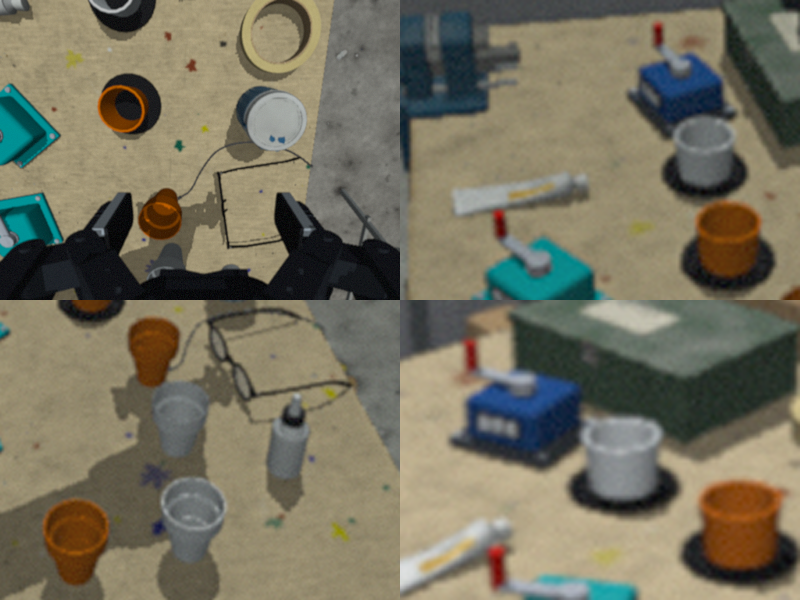

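The mosaic shows two white cups, two orange cups, two empty stands and the blue counter. Its post is up-left of the hub, towards the robot's left. I'll move over the stands for a closer look.

step_arm(
  rows=[
    [-0.19,0.2,0.09,0,0,0],
    [-0.19,0.3,0.09,0,0,0],
    [-0.19,0.3,0.09,0,0,0],
    [-0.19,0.3,0.09,0,0,0],
    [-0.19,0.3,0.09,0,0,0],
  ],
  jaw=0,
)

```text
clock: 0.57
tcp_pos: [0.5656, 0.1707, 0.2966]
orientation: [-2.222, -2.221, 0.001]
contact_force: [1.2, 0.1, 0.7]
grip_width: 0.0856
gripper_force: 0.0
```

step_arm(
  rows=[
    [0,0.05,0,0,0,0],
    [0,0.05,0,0,0,0],
    [0,0.05,0,0,0,0],
  ],
)

```text
clock: 0.82
tcp_pos: [0.5662, 0.2019, 0.2963]
orientation: [-2.216, -2.226, -0.0]
contact_force: [0.3, -0.1, -0.0]
grip_width: 0.0855
gripper_force: 0.0
```

```bash
python3 - <<'E'
from h import *
o=r.get_obs();print(o['clock'],o['tcp_pos'],o['orientation'],r.tips_ahead);np.savez('pics/o1.npz',p=o['tcp_pos'],q=o['orientation']);save('wrist','w1',s=1.5625)
E
```

```text
0.8167 [0.5662185  0.20187042 0.29632864] [-2.21598758e+00 -2.22607960e+00 -2.86565843e-04] 0.014
```

View pics/w1.png

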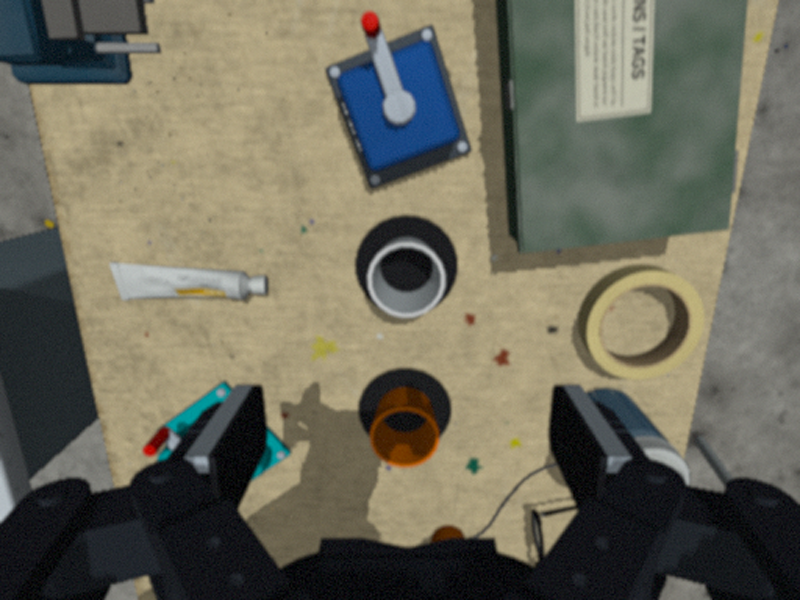

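The wrist view shows the white collar top at about (406,278), the orange collar top at (404,434), the hub at (399,106) and the post top at (371,22).

```bash
python3 - <<'E'
from h import *
f=np.load('pics/o1.npz');o=dict(tcp_pos=f['p'],orientation=f['q'])
s=1.5625
W=lambda u,v,z:px2w('wrist',u/s,v/s,z,o).round(4)
for n,u,v,z in[('sw',406.5,278.5,.049),('so',404.5,433.5,.049),('swdisc',406.5,267,.004),('hub',399,106,.056),('post',371,22,.08)]+[('scr',*c,.002) for c in[(335,72),(427,34),(463,146),(375,180)]]: print(n,W(u,v,z))
for c in ([.562,.167],):print(w2px('wrist',[*c,.049],o)*s)
# white collar outline width check
print(W(366,278,.049)-W(447,278,.049),W(370,433,.049)-W(439,433,.049),W(406,238,.049)-W(406,319,.049))
E
```

```text
sw [0.5672 0.1731 0.049 ]
so [0.5661 0.03   0.049 ]
swdisc [0.5672 0.171  0.004 ]
hub [0.5614 0.3016 0.056 ]
post [0.5441 0.3495 0.08  ]
scr [0.5097 0.3299 0.002 ]
scr [0.5823 0.3574 0.002 ]
scr [0.6136 0.2742 0.002 ]
scr [0.5402 0.2463 0.002 ]
[399.97329769 285.74003816]
[-0.0648 -0.0003  0.    ] [-0.0613 -0.0002  0.    ] [-0.0003  0.0674  0.    ]
```

step_arm(
  rows=[
    [0.05,-0.67,-0.03,0,0,0],
    [0.05,-0.67,-0.03,0,0,0],
    [0.05,-0.67,-0.03,0,0,0],
    [0.05,-0.67,-0.03,0,0,0],
    [0.05,-0.67,-0.03,0,0,0],
  ],
)

```text
clock: 1.28
tcp_pos: [0.5821, -0.0126, 0.2868]
orientation: [2.225, 2.218, -0.002]
contact_force: [0.6, -0.1, 0.6]
grip_width: 0.0852
gripper_force: 0.0
```

step_arm(
  rows=[
    [0,-0.34,0,0,0,0],
    [0,-0.34,0,0,0,0],
    [0,-0.34,0,0,0,0],
    [0,-0.34,0,0,0,0],
    [0,-0.34,0,0,0,0],
  ],
)

```text
clock: 1.7
tcp_pos: [0.5808, -0.2176, 0.2869]
orientation: [2.227, 2.216, -0.003]
contact_force: [0.3, 0.0, -0.0]
grip_width: 0.0854
gripper_force: 0.0
```

step_arm(
  rows=[
    [0,0,0,0,0,0],
    [0,0,0,0,0,0],
  ],
)

```text
clock: 1.87
tcp_pos: [0.5807, -0.2176, 0.2866]
orientation: [2.231, 2.211, -0.003]
contact_force: [0.5, 0.9, -0.7]
grip_width: 0.0851
gripper_force: 0.0
```

```bash
python3 - <<'E'
from h import *
o=r.get_obs();print(o['clock'],o['tcp_pos'],o['orientation']);np.savez('pics/o2.npz',p=o['tcp_pos'],q=o['orientation']);save('wrist','w2',s=1.5625)
E
```

```text
1.8667 [ 0.58065462 -0.21757791  0.28663878] [ 2.23121817  2.21137112 -0.00343404]
```

View pics/w2.png

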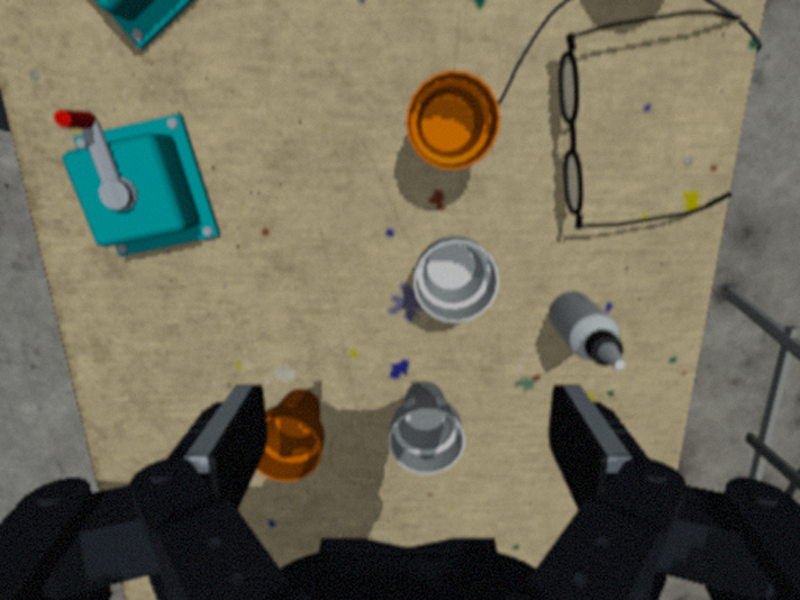

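The wrist view shows cup rims at (453,120) for oB, (456,281) for wB, (427,437) for wA and (289,444) for oA.

```bash
python3 - <<'E'
from h import *
f=np.load('pics/o2.npz');o=dict(tcp_pos=f['p'],orientation=f['q'])
s=1.5625
W=lambda u,v,z:px2w('wrist',u/s,v/s,z,o).round(4)
for n,u,v in[('oB',453,119.5),('wB',456.5,281),('wA',427,436.5),('oA',289,444)]:print(n,W(u,v,.072))
print(W(415,281,.072)-W(498,281,.072),W(389,436,.072)-W(465,436,.072),W(456,238,.072)-W(456,327,.072))
print('bottle base',W(572,312,.03),W(618,362,.111))
E
```

```text
oB [ 0.6129 -0.1285  0.072 ]
wB [ 0.6177 -0.2399  0.072 ]
wA [ 0.5966 -0.3715  0.072 ]
oA [ 0.4836 -0.3777  0.072 ]
[-0.0608  0.0006  0.    ] [-0.0618  0.0005  0.    ] [-0.0014  0.068   0.    ]
bottle base [ 0.7194 -0.2799  0.03  ] [ 0.7256 -0.2873  0.111 ]
```

step_arm(
  rows=[
    [0.062,-0.037,-0.04,0,0,0],
    [0.062,-0.037,-0.2,0,0,0],
    [0.062,-0.037,-0.25,0,0,0],
    [0.062,-0.037,-0.25,0,0,0],
    [0.062,-0.037,-0.25,0,0,0],
  ],
)

```text
clock: 2.33
tcp_pos: [0.6153, -0.231, 0.1291]
orientation: [-2.211, -2.215, 0.009]
contact_force: [-1.8, 1.0, -0.7]
grip_width: 0.0856
gripper_force: 0.0
```

```bash
python3 - <<'E'
from h import *
o=r.get_obs();print(o['clock'],o['tcp_pos'],o['orientation']);save('wrist','w3',s=1.2)
E
```

```text
2.3333 [ 0.61525719 -0.23104979  0.12907643] [-2.21067217 -2.21520977  0.00893036]
```

View pics/w3.png

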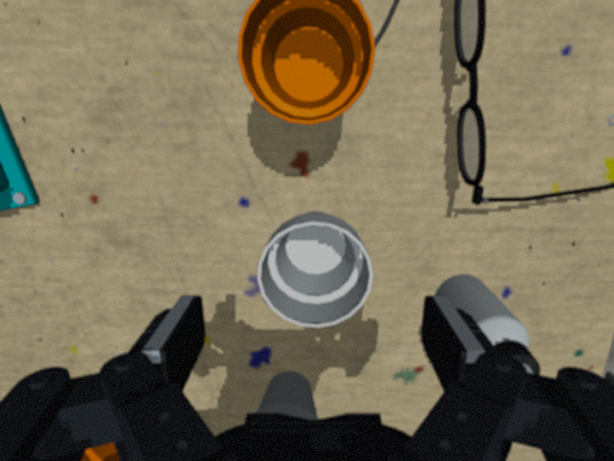

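The cup is centred between the jaws, with its rim centre at (314,273).

```bash
python3 - <<'E'
from h import *
print(px2w('wrist',314.5/1.2,273.5/1.2,.072), px2w('wrist',314.5/1.2,221/1.2,.072)-px2w('wrist',314.5/1.2,326/1.2,.072))
E
```

```text
[ 0.61826552 -0.24172427  0.072     ] [-0.0002154  0.0632714  0.       ]
```

step_arm(
  rows=[
    [0.005,-0.017,-0.05,0,0,0],
    [0.005,-0.017,-0.105,0,0,0],
    [0.005,-0.017,-0.105,0,0,0],
    [0.005,-0.017,-0.105,0,0,0],
  ],
)

```text
clock: 2.72
tcp_pos: [0.6229, -0.2437, 0.0753]
orientation: [-2.22, -2.221, 0.0]
contact_force: [0.3, 0.0, -0.1]
grip_width: 0.0853
gripper_force: 0.0
```

step_arm(
  rows=[
    [-0.007,0.003,-0.015,0,0,0],
    [-0.007,0.003,-0.015,0,0,0],
    [-0.007,0.003,-0.015,0,0,0],
  ],
)

```text
clock: 2.97
tcp_pos: [0.6191, -0.2425, 0.0669]
orientation: [2.22, 2.221, 0.002]
contact_force: [0.5, -1.0, 0.4]
grip_width: 0.0854
gripper_force: 0.0
```

step_arm(
  rows=[
    [0,0,0,0,0,0],
    [0,0,0,0,0,0],
    [0,0,0,0,0,0],
    [0,0,0,0,0,0],
    [0,0,0,0,0,0],
  ],
  jaw=1,
  squeeze=25,
)

```text
clock: 3.38
tcp_pos: [0.619, -0.2431, 0.0666]
orientation: [2.221, 2.22, 0.001]
contact_force: [-2.5, -0.5, 6.1]
grip_width: 0.0608
gripper_force: 26.6
```

step_arm(
  rows=[
    [0,0,0,0,0,0],
    [0,0,0,0,0,0],
    [0,0,0,0,0,0],
    [0,0,0,0,0,0],
    [0,0,0,0,0,0],
  ],
)

```text
clock: 3.8
tcp_pos: [0.619, -0.243, 0.0665]
orientation: [2.221, 2.22, 0.001]
contact_force: [-2.5, 0.3, 6.9]
grip_width: 0.0604
gripper_force: 26.6
```

step_arm(
  rows=[
    [0,0,0.07,0,0,0],
    [0,0,0.14,0,0,0],
    [0,0,0.2,0,0,0],
    [-0.087,0.69,0.2,0,0,0],
    [-0.087,0.69,0.2,0,0,0],
  ],
)

```text
clock: 4.22
tcp_pos: [0.6096, -0.1632, 0.1889]
orientation: [2.224, 2.209, 0.005]
contact_force: [1.0, 1.3, -1.6]
grip_width: 0.0605
gripper_force: 29.0
```

step_arm(
  rows=[
    [-0.065,0.57,0,0,0,0],
    [-0.065,0.57,0,0,0,0],
    [-0.065,0.57,0,0,0,0],
    [-0.065,0.57,0,0,0,0],
    [-0.065,0.57,0,0,0,0],
  ],
)

```text
clock: 4.63
tcp_pos: [0.584, 0.0488, 0.1857]
orientation: [2.221, 2.221, 0.001]
contact_force: [0.6, 0.5, -1.2]
grip_width: 0.0604
gripper_force: 28.9
```

step_arm(
  rows=[
    [-0.028,0.2,0,0,0,0],
    [-0.028,0.2,0,0,0,0],
    [-0.028,0.2,0,0,0,0],
    [-0.028,0.2,0,0,0,0],
    [-0.028,0.2,0,0,0,0],
  ],
)

```text
clock: 5.05
tcp_pos: [0.5669, 0.1706, 0.1854]
orientation: [-2.214, -2.227, -0.002]
contact_force: [-0.6, -0.4, -0.9]
grip_width: 0.0605
gripper_force: 28.9
```

step_arm(
  rows=[
    [0,0,-0.05,0,0,0],
    [0,0,-0.05,0,0,0],
    [0,0,-0.05,0,0,0],
  ],
)

```text
clock: 5.3
tcp_pos: [0.5668, 0.1649, 0.1542]
orientation: [-2.223, -2.218, 0.006]
contact_force: [-0.2, -0.2, -0.6]
grip_width: 0.0606
gripper_force: 29.0
```

```bash
python3 - <<'E'
from h import *
o=r.get_obs();print(o['clock'],o['tcp_pos'],o['orientation']);save('wrist','w4',s=1.2);save('side','s4',box=(190,90,340,210),s=4)
E
```

```text
5.3 [0.56680338 0.16492601 0.15417239] [-2.22316309 -2.21841206  0.00598609]
```

View pics/w4.png

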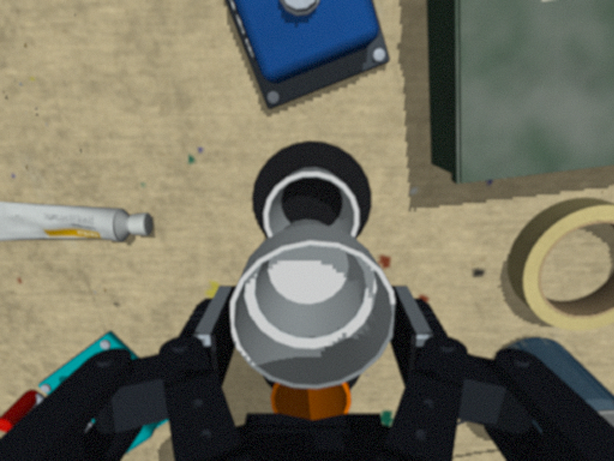

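The held cup's rim is at (313,314). The collar below it is at about (311,217).

step_arm(
  rows=[
    [0,0,0,0,0,0],
    [0,0,0,0,0,0],
    [0,0,0,0,0,0],
  ],
)

```text
clock: 5.65
tcp_pos: [0.5682, 0.1669, 0.156]
orientation: [2.222, 2.221, 0.002]
contact_force: [-0.5, 0.0, -1.3]
grip_width: 0.0607
gripper_force: 29.0
```

```bash
python3 - <<'E'
from h import *
o=dict(tcp_pos=np.array([.5668,.16493,.15417]),orientation=[-2.22316309,-2.21841206,0.00598609])
W=lambda u,v,z:px2w('wrist',u/1.2,v/1.2,z,o).round(4)
print('cup',W(313.5,314.5,.160),W(231,314,.16)-W(397,314,.16),'collar',W(311.5,217,.049),'x',W(263,217,.049)-W(360,217,.049),'near edge',W(311,169,.049))
E
```

```text
cup [0.5684 0.1683 0.16  ] [-0.0619  0.      0.    ] collar [0.567  0.1737 0.049 ] x [-0.0631  0.      0.    ] near edge [0.5668 0.205  0.049 ]
```

step_arm(
  rows=[
    [-0.002,0.008,0,0,0,0],
    [-0.002,0.008,-0.05,0,0,0],
    [-0.002,0.008,-0.1,0,0,0],
    [-0.002,0.008,-0.1,0,0,0],
  ],
)

```text
clock: 5.98
tcp_pos: [0.5629, 0.1712, 0.0906]
orientation: [-2.218, -2.22, 0.012]
contact_force: [-2.0, 0.4, -1.3]
grip_width: 0.0608
gripper_force: 29.0
```

step_arm(
  rows=[
    [0,0,-0.02,0,0,0],
    [0,0,-0.035,0,0,0],
    [0,0,-0.035,0,0,0],
  ],
)

```text
clock: 6.23
tcp_pos: [0.5661, 0.1718, 0.0734]
orientation: [-2.221, -2.221, 0.002]
contact_force: [-0.9, 0.3, -0.7]
grip_width: 0.0605
gripper_force: 28.9
```

step_arm(
  rows=[
    [0,0,-0.004,0,0,0],
    [0,0,-0.004,0,0,0],
  ],
)

```text
clock: 6.4
tcp_pos: [0.567, 0.172, 0.0723]
orientation: [2.221, 2.221, 0.002]
contact_force: [0.1, 1.1, -0.3]
grip_width: 0.0602
gripper_force: 28.9
```

step_arm(
  rows=[
    [0,0,0,0,0,0],
    [0,0,0,0,0,0],
    [0,0,0,0,0,0],
    [0,0,0,0,0,0],
    [0,0,0,0,0,0],
  ],
  jaw=0,
)

```text
clock: 6.82
tcp_pos: [0.5667, 0.1718, 0.072]
orientation: [2.221, 2.221, 0.001]
contact_force: [-0.5, 0.6, 0.0]
grip_width: 0.0853
gripper_force: 0.0
```

step_arm(
  rows=[
    [0,0,0.06,0,0,0],
    [0,0,0.12,0,0,0],
    [0,0,0.19,0,0,0],
    [0,0,0.25,0,0,0],
    [0,0,0.25,0,0,0],
  ],
)

```text
clock: 7.23
tcp_pos: [0.5706, 0.1732, 0.23]
orientation: [2.218, 2.217, 0.019]
contact_force: [0.9, -0.4, 0.2]
grip_width: 0.0856
gripper_force: 0.0
```

```bash
python3 - <<'E'
from h import *
o=r.get_obs();print(o['clock'],o['tcp_pos'],o['orientation']);a=save('wrist','w5',s=1.2)
b=save('side','s5')
A=cv2.resize(a,(400,300));B=cv2.resize(b[90:240,190:390],(400,300));C=cv2.resize(b[190:340,190:390],(400,300))
cv2.imwrite('pics/m5.png',np.hstack([A,np.vstack([B])])[:,:,::-1])
E
```

```text
7.2333 [0.57064846 0.17317154 0.23000137] [2.21829464 2.21723972 0.0193823 ]
```

View pics/m5.png

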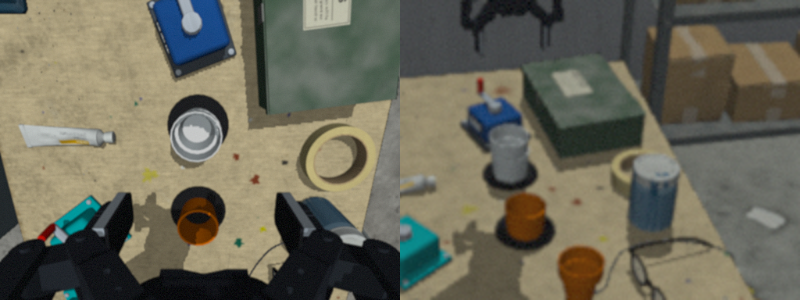

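White cup 1 sits upright in its stand. Next is the second white cup.

step_arm(
  rows=[
    [0.05,-0.72,0,0,0,0],
    [0.05,-0.72,0,0,0,0],
    [0.05,-0.72,0,0,0,0],
    [0.05,-0.72,0,0,0,0],
    [0.05,-0.72,0,0,0,0],
  ],
)

```text
clock: 7.75
tcp_pos: [0.5797, -0.0379, 0.22]
orientation: [-2.22, -2.221, 0.003]
contact_force: [1.0, 0.2, -0.1]
grip_width: 0.0855
gripper_force: 0.0
```

step_arm(
  rows=[
    [0.025,-0.36,0,0,0,0],
    [0.025,-0.36,0,0,0,0],
    [0.025,-0.36,0,0,0,0],
    [0.025,-0.36,0,0,0,0],
    [0.025,-0.36,0,0,0,0],
  ],
)

```text
clock: 8.17
tcp_pos: [0.5942, -0.2455, 0.2198]
orientation: [-2.219, -2.22, 0.002]
contact_force: [0.5, -0.2, -0.1]
grip_width: 0.0855
gripper_force: 0.0
```

step_arm(
  rows=[
    [0,0,0,0,0,0],
    [0,0,0,0,0,0],
    [0,0,0,0,0,0],
  ],
)

```text
clock: 8.42
tcp_pos: [0.5946, -0.2432, 0.22]
orientation: [-2.22, -2.219, 0.001]
contact_force: [0.2, 0.1, 0.5]
grip_width: 0.0855
gripper_force: 0.0
```

```bash
cat >> h.py <<'E'
def rims(im,o,name='wrist',z=.072,sat=None):
    "fit mouths: orange by hue, ellipse of convex hull; prints px and world"
    hsv=cv2.cvtColor(im,cv2.COLOR_RGB2HSV)
    m=cv2.inRange(hsv,(5,170,60),(16,255,255)) if sat=='o' else cv2.inRange(hsv,(0,0,95),(180,45,255))
    m=cv2.morphologyEx(m,cv2.MORPH_OPEN,np.ones((3,3)))
    for c in cv2.findContours(m,cv2.RETR_EXTERNAL,cv2.CHAIN_APPROX_NONE)[0]:
        if cv2.contourArea(c)>600:
            x,y,w,h=cv2.boundingRect(c);print(sat,'box',x,y,x+w,y+h,px2w(name,x+w/2,y+h-w*.47,z,o).round(4))
E
python3 - <<'E'
from h import *
o=r.get_obs();print(o['clock'],o['tcp_pos'],o['orientation']);a=save('wrist','w6',s=1.2);rims(a,o,sat='w');rims(a,o,sat='o')
E
```

```text
8.4167 [ 0.59462311 -0.24319484  0.21997163] [-2.21972143e+00 -2.21905493e+00  1.47983278e-03]
w box 234 284 290 326 [ 0.5971 -0.3761  0.072 ]
w box 453 200 510 314 [ 0.8236 -0.3606  0.072 ]
w box 373 192 413 236 [ 0.7224 -0.2826  0.072 ]
w box 0 59 23 114 [ 0.382  -0.1773  0.072 ]
w box 483 49 512 210 [ 0.8174 -0.2615  0.072 ]
o box 244 0 320 80 [ 0.613  -0.1311  0.072 ]
```

View pics/w6.png

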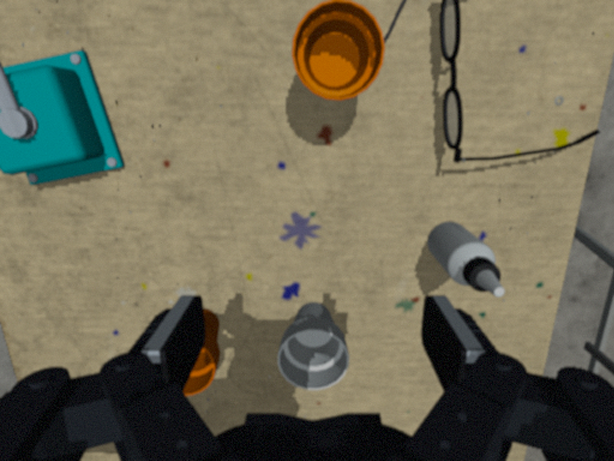

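The second white cup is unmoved, with its rim centre at about (313,355).

step_arm(
  rows=[
    [0.004,-0.21,0,0,0,0],
    [0.004,-0.21,0,0,0,0],
    [0.004,-0.21,-0.05,0,0,0],
    [0.004,-0.21,-0.15,0,0,0],
    [0.004,-0.21,-0.15,0,0,0],
  ],
)

```text
clock: 8.88
tcp_pos: [0.5964, -0.3706, 0.1285]
orientation: [-2.222, -2.218, 0.002]
contact_force: [0.1, 0.1, -1.2]
grip_width: 0.085
gripper_force: 0.0
```

step_arm(
  rows=[
    [0,0,0,0,0,0],
    [0,0,0,0,0,0],
    [0,0,0,0,0,0],
  ],
)

```text
clock: 9.13
tcp_pos: [0.5995, -0.3684, 0.1334]
orientation: [2.217, 2.223, 0.002]
contact_force: [0.4, -0.7, 0.2]
grip_width: 0.0855
gripper_force: 0.0
```

```bash
python3 - <<'E'
from h import *
o=r.get_obs();print(o['clock'],o['tcp_pos'],o['orientation']);a=save('wrist','w7',s=1.2);rims(a,o,sat='w')
print(w2px('wrist',[.597,-.375,.072],o))
E
```

```text
9.1333 [ 0.59952535 -0.3683528   0.13340681] [2.21747051 2.22316597 0.00229212]
w box 205 172 301 267 [ 0.596 -0.375  0.072]
w box 435 54 494 117 [ 0.7195 -0.2909  0.072 ]
[254.54606929 221.92584022]
```

step_arm(
  rows=[
    [-0.006,-0.011,-0.04,0,0,0],
    [-0.006,-0.011,-0.09,0,0,0],
    [-0.006,-0.011,-0.11,0,0,0],
    [-0.006,-0.011,-0.11,0,0,0],
    [-0.006,-0.011,-0.11,0,0,0],
  ],
)

```text
clock: 9.6
tcp_pos: [0.5951, -0.3759, 0.0669]
orientation: [2.22, 2.222, 0.001]
contact_force: [-0.0, -0.1, 0.3]
grip_width: 0.0853
gripper_force: 0.0
```

step_arm(
  rows=[
    [0,0,0,0,0,0],
    [0,0,0,0,0,0],
    [0,0,0,0,0,0],
    [0,0,0,0,0,0],
    [0,0,0,0,0,0],
  ],
  jaw=1,
)

```text
clock: 10.02
tcp_pos: [0.5955, -0.3773, 0.0685]
orientation: [2.219, 2.219, 0.002]
contact_force: [-1.2, 1.4, 5.3]
grip_width: 0.0617
gripper_force: 26.4
```

step_arm(
  rows=[
    [0,0,0,0,0,0],
    [0,0,0,0,0,0],
  ],
)

```text
clock: 10.18
tcp_pos: [0.5955, -0.3773, 0.0685]
orientation: [2.219, 2.219, 0.002]
contact_force: [-1.3, 0.6, 5.8]
grip_width: 0.062
gripper_force: 26.4
```

step_arm(
  rows=[
    [0,0,0.07,0,0,0],
    [0,0,0.14,0,0,0],
    [0,0,0.22,0,0,0],
    [-0.047,0.91,0.22,0,0,0],
    [-0.047,0.91,0.22,0,0,0],
  ],
)

```text
clock: 10.6
tcp_pos: [0.5912, -0.297, 0.1971]
orientation: [2.221, 2.208, 0.004]
contact_force: [0.1, 1.7, -2.0]
grip_width: 0.0622
gripper_force: 28.0
```

step_arm(
  rows=[
    [-0.04,0.78,0,0,0,0],
    [-0.04,0.78,0,0,0,0],
    [-0.04,0.78,0,0,0,0],
    [-0.04,0.78,0,0,0,0],
    [-0.04,0.78,0,0,0,0],
  ],
)

```text
clock: 11.02
tcp_pos: [0.5793, -0.0833, 0.1933]
orientation: [2.22, 2.22, 0.003]
contact_force: [-0.1, -0.1, -0.5]
grip_width: 0.0613
gripper_force: 28.0
```

step_arm(
  rows=[
    [-0.02,0.4,0,0,0,0],
    [-0.02,0.4,0,0,0,0],
    [-0.02,0.4,0,0,0,0],
    [-0.02,0.4,0,0,0,0],
    [-0.02,0.4,0,0,0,0],
  ],
)

```text
clock: 11.43
tcp_pos: [0.5689, 0.1249, 0.1934]
orientation: [2.221, 2.22, 0.004]
contact_force: [-0.1, 0.2, -0.9]
grip_width: 0.0621
gripper_force: 28.0
```

step_arm(
  rows=[
    [-0.004,0.075,0,0,0,0],
    [-0.004,0.075,0,0,0,0],
    [-0.004,0.075,-0.02,0,0,0],
    [-0.004,0.075,-0.02,0,0,0],
    [-0.004,0.075,-0.02,0,0,0],
  ],
)

```text
clock: 11.85
tcp_pos: [0.5662, 0.1659, 0.1794]
orientation: [2.224, 2.219, -0.003]
contact_force: [-0.1, -0.2, -0.3]
grip_width: 0.0611
gripper_force: 28.0
```

step_arm(
  rows=[
    [0,0,0,0,0,0],
    [0,0,0,0,0,0],
  ],
)

```text
clock: 12.02
tcp_pos: [0.5669, 0.1662, 0.1801]
orientation: [2.224, 2.218, 0.0]
contact_force: [-0.5, 0.3, -0.2]
grip_width: 0.0618
gripper_force: 28.0
```

```bash
python3 - <<'E'
from h import *
o=r.get_obs();print(o['clock'],o['tcp_pos'],o['orientation'],o['contact_force']);a=save('wrist','w8',s=1.2)
rims(a,o,sat='w',z=o['tcp_pos'][2]+.0035)
E
```

```text
12.0167 [0.56685281 0.16619478 0.18011763] [2.22401467e+00 2.21808787e+00 6.14108032e-05] [-0.45173981  0.262927   -0.17191178]
w box 476 271 512 354 [0.6843 0.1254 0.1836]
w box 0 162 133 196 [0.4908 0.2267 0.1836]
w box 192 138 329 323 [0.5681 0.17   0.1836]
w box 368 0 512 148 [0.6366 0.2464 0.1836]
```

View pics/w8.png

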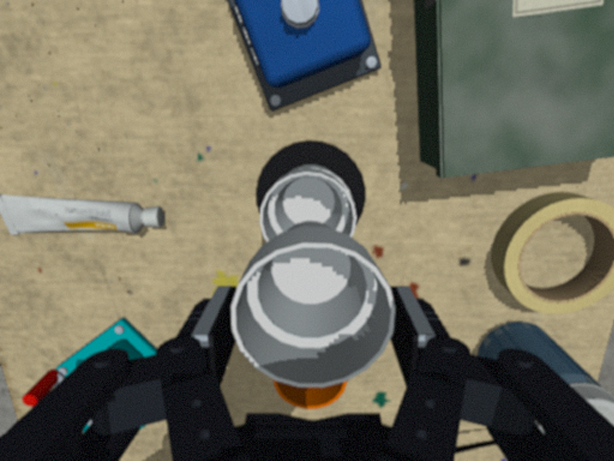

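The held cup is level and the seated cup lies below it, centred at about (308,217). I'll lower to nest.

step_arm(
  rows=[
    [-0.001,0.008,0,0,0,0],
    [-0.001,0.008,-0.05,0,0,0],
    [-0.001,0.008,-0.09,0,0,0],
    [-0.001,0.008,-0.09,0,0,0],
    [-0.001,0.008,-0.09,0,0,0],
  ],
)

```text
clock: 12.48
tcp_pos: [0.565, 0.1724, 0.1251]
orientation: [-2.221, -2.22, 0.004]
contact_force: [0.5, 0.0, -0.6]
grip_width: 0.0618
gripper_force: 28.0
```

step_arm(
  rows=[
    [0,0,-0.02,0,0,0],
    [0,0,-0.037,0,0,0],
    [0,0,-0.045,0,0,0],
    [0,0,-0.045,0,0,0],
  ],
)

```text
clock: 12.82
tcp_pos: [0.5651, 0.1725, 0.0978]
orientation: [-2.221, -2.221, 0.003]
contact_force: [0.3, 0.1, -1.0]
grip_width: 0.0617
gripper_force: 28.0
```

step_arm(
  rows=[
    [0.002,0,-0.003,0,0,0],
    [0.002,0,-0.003,0,0,0],
  ],
)

```text
clock: 12.98
tcp_pos: [0.5673, 0.1727, 0.0971]
orientation: [2.222, 2.221, 0.0]
contact_force: [0.1, -0.5, -1.6]
grip_width: 0.0618
gripper_force: 28.0
```

step_arm(
  rows=[
    [0,0,0,0,0,0],
    [0,0,0,0,0,0],
    [0,0,0,0,0,0],
    [0,0,0,0,0,0],
    [0,0,0,0,0,0],
  ],
  jaw=0,
)

```text
clock: 13.4
tcp_pos: [0.5672, 0.1727, 0.0972]
orientation: [2.221, 2.221, 0.001]
contact_force: [0.2, 0.1, -0.5]
grip_width: 0.0857
gripper_force: 0.0
```

step_arm(
  rows=[
    [0,0,0.06,0,0,0],
    [0,0,0.12,0,0,0],
    [0,0,0.19,0,0,0],
    [0,0,0.2,0,0,0],
    [0,0,0.2,0,0,0],
  ],
)

```text
clock: 13.82
tcp_pos: [0.5692, 0.1734, 0.221]
orientation: [2.22, 2.219, 0.011]
contact_force: [-0.1, -0.4, -0.6]
grip_width: 0.0855
gripper_force: 0.0
```

```bash
python3 - <<'E'
from h import *
o=r.get_obs();print(o['clock'],o['tcp_pos'],o['orientation']);a=save('wrist','w9',s=1.2)
b=save('side','s9');c=save('scene','c9')
rs=lambda im:cv2.resize(im,(400,300),interpolation=2)
cv2.imwrite('pics/m9.png',np.vstack([np.hstack([rs(a),rs(b[90:240,190:390])]),np.hstack([rs(c[120:270,150:350]),rs(b)])])[:,:,::-1])
E
```

```text
13.8167 [0.5692195  0.17338107 0.22098775] [2.21972747 2.21906773 0.01106639]
```

View pics/m9.png

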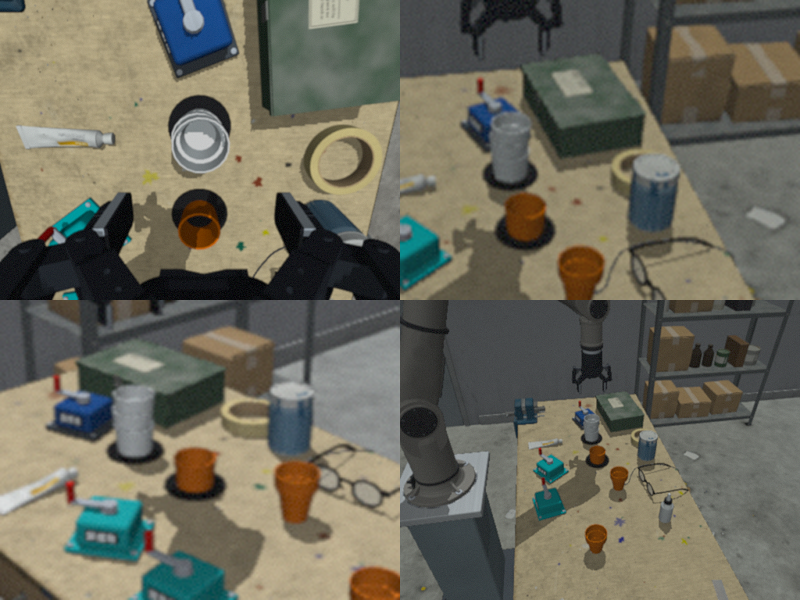

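The white stack is seated: two cups, upright, and no other white cup in view. Next I'll plan the lever push.

```bash
python3 - <<'E'
from h import *
f=np.load('pics/o1.npz');o=dict(tcp_pos=f['p'],orientation=f['q']);s=1.5625
for z in(.06,.09):
  print('box left edge z',z,[px2w('wrist',u/s,v/s,z,o).round(3) for u,v in((505,5),(518,250))])
b=px2w('side',269,170,0);print('box corner',b,[(z,w2px('side',[b[0],b[1],z])) for z in(.06,.09,.12)])
n=np.array([.656,.755]);H=np.array([.5614,.3016])
for a in(0,.25,.5,.75,1,1.05):
  th=np.deg2rad(110.3)+a;print(a,(H+.052*np.array([np.cos(th),np.sin(th)])+.017*n).round(4))
print('approach',H+.052*np.array([np.cos(1.925),np.sin(1.925)])+.042*n)
E
```

```text
box left edge z 0.06 [array([0.631, 0.364, 0.06 ]), array([0.652, 0.199, 0.06 ])]
box left edge z 0.09 [array([0.626, 0.357, 0.09 ]), array([0.645, 0.206, 0.09 ])]
box corner [0.65201733 0.19916044 0.        ] [(0.06, array([269.54606495, 154.98293207])), (0.09, array([269.83014548, 147.17057079])), (0.12, array([270.12199419, 139.14458042]))]
0 [0.5545 0.3632]
0.25 [0.543  0.3572]
0.5 [0.5333 0.3486]
0.75 [0.5261 0.3378]
1 [0.5218 0.3256]
1.05 [0.5213 0.3231]
approach [0.57091613 0.382082  ]
```

step_arm(
  rows=[
    [0,0.1,0,0,0,-0.04],
    [0,0.2,0,0,0,-0.08],
    [0,0.3,0,0,0,-0.12],
    [0.01,0.35,0,0,0,-0.16],
    [0.01,0.35,0,0,0,-0.2],
  ],
  jaw=1,
)

```text
clock: 14.38
tcp_pos: [0.5717, 0.3821, 0.2147]
orientation: [2.8, 1.422, -0.005]
contact_force: [1.9, 1.0, -0.3]
grip_width: 0.0255
gripper_force: 0.0
```

step_arm(
  rows=[
    [0,0,-0.04,0,0,-0.027],
    [0,0,-0.1,0,0,-0.027],
    [0,0,-0.16,0,0,-0.027],
    [0,0,-0.2,0,0,-0.027],
    [0,0,-0.2,0,0,-0.027],
  ],
)

```text
clock: 14.8
tcp_pos: [0.5681, 0.3778, 0.0886]
orientation: [2.851, 1.31, -0.021]
contact_force: [-1.8, -0.4, -0.7]
grip_width: -0.0004
gripper_force: 0.0
```

step_arm(
  rows=[
    [0,0,0,0,0,0],
    [0,0,0,0,0,0],
    [0,0,0,0,0,0],
  ],
)

```text
clock: 15.05
tcp_pos: [0.5741, 0.3814, 0.0991]
orientation: [-2.855, -1.31, -0.005]
contact_force: [0.0, -0.2, 1.2]
grip_width: 0.0002
gripper_force: 0.0
```

```bash
python3 - <<'E'
from h import *
o=r.get_obs();print(o['clock'],o['tcp_pos'],o['orientation']);a=save('wrist','w10',s=1.2);b=save('side','s10');c=save('scene','c10')
rs=lambda im:cv2.resize(im,(400,300),interpolation=2)
cv2.imwrite('pics/m10.png',np.vstack([np.hstack([rs(a),rs(b[90:180,190:310])]),np.hstack([rs(c[120:210,150:270]),rs(b)])])[:,:,::-1])
E
```

```text
15.05 [0.57413893 0.38142499 0.09905782] [-2.85458044 -1.31025034 -0.00507096]
```

View pics/m10.png

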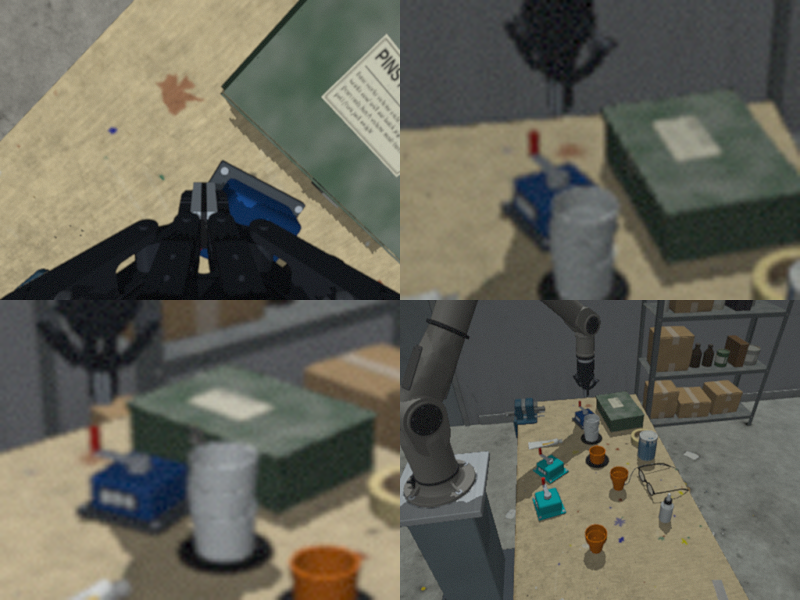

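Fingers are shut on the far side of the red post, at the right yaw. I'll descend the rest of the way, then sweep the arc.

step_arm(
  rows=[
    [0,0,-0.036,0,0,0],
    [0,0,-0.036,0,0,0],
    [0,0,-0.036,0,0,0],
  ],
)

```text
clock: 15.45
tcp_pos: [0.5722, 0.3804, 0.0752]
orientation: [2.855, 1.311, -0.003]
contact_force: [-0.5, 1.1, -0.2]
grip_width: 0.0003
gripper_force: 0.0
```

step_arm(
  rows=[
    [-0.033,-0.03,0,0,0,0],
    [-0.043,-0.036,0,0,0,0],
    [-0.052,-0.041,0,0,0,0],
    [-0.06,-0.048,0,0,0,0],
    [-0.068,-0.055,0,0,0,0],
  ],
)

```text
clock: 15.87
tcp_pos: [0.5324, 0.3492, 0.0765]
orientation: [-2.853, -1.311, -0.004]
contact_force: [0.3, 2.4, 1.9]
grip_width: -0.0001
gripper_force: 1.1
```

step_arm(
  rows=[
    [-0.006,-0.009,0,0,0,0],
    [-0.011,-0.018,0,0,0,0],
    [-0.015,-0.028,0,0,0,0],
    [-0.018,-0.038,0,0,0,0],
    [-0.018,-0.038,0,0,0,0],
  ],
)

```text
clock: 16.28
tcp_pos: [0.5216, 0.3251, 0.0758]
orientation: [-2.854, -1.309, -0.003]
contact_force: [1.3, 3.2, -1.4]
grip_width: -0.0004
gripper_force: 1.4
```

step_arm(
  rows=[
    [0,-0.003,0,0,0,0],
    [0,-0.006,0,0,0,0],
    [0,-0.006,0,0,0,0],
  ],
)

```text
clock: 16.53
tcp_pos: [0.5215, 0.3244, 0.0759]
orientation: [-2.851, -1.311, -0.006]
contact_force: [0.9, 10.3, -2.8]
grip_width: -0.0
gripper_force: 4.1
```

step_arm(
  rows=[
    [0,-0.004,0,0,0,0],
    [0,-0.004,0,0,0,0],
    [0,-0.004,0,0,0,0],
  ],
)

```text
clock: 16.78
tcp_pos: [0.5215, 0.3241, 0.076]
orientation: [-2.848, -1.313, -0.009]
contact_force: [0.4, 13.6, -3.1]
grip_width: 0.0
gripper_force: 5.7
```

```bash
python3 - <<'E'
from h import *
o=r.get_obs();print(o['clock'],o['tcp_pos']);b=save('side','s11');c=save('scene','c11')
for n,im in(('side',b),('scene',c)):
  h=cv2.cvtColor(im,cv2.COLOR_RGB2HSV);m=cv2.inRange(h,(0,150,70),(4,255,255))|cv2.inRange(h,(174,150,70),(180,255,255))
  k,l,s,ce=cv2.connectedComponentsWithStats(m)
  for i in range(1,k):
    if s[i,4]>8: print(n,s[i],ce[i].round(1),px2w(n,*ce[i],.068).round(3))
  for a in(0,.8,1.):
    th=np.deg2rad(110.3)+a;print(a,w2px(n,[.5614+.052*np.cos(th),.3016+.052*np.sin(th),.068]).round(1))
E
```

```text
16.7833 [0.52148221 0.32408126 0.0760325 ]
side [221 136   2   7  13] [221.5 138.8] [0.508 0.313 0.068]
side [178 190   3   7  16] [178.9 193.1] [0.353 0.035 0.068]
side [181 227   4   9  29] [182.9 230.8] [ 0.357 -0.123  0.068]
0 [230.3 132.5]
0.8 [222.9 137.2]
1.0 [222.3 138.8]
scene [175 164   3   8  17] [176.2 167.1] [0.508 0.308 0.068]
scene [183 211   4  10  30] [184.7 215.1] [0.353 0.031 0.068]
scene [222 235   4  10  30] [224.  239.5] [ 0.357 -0.128  0.068]
0 [178.3 160.4]
0.8 [175.4 165.2]
1.0 [176.2 166.4]
```

The lever is at its stop: about 14 N and no further motion, and both cameras put the post at 1.0 rad. Retracting along the arc.

step_arm(
  rows=[
    [0.006,0.03,0,0,0,0],
    [0.02,0.055,0,0,0,0],
    [0.05,0.08,0,0,0,0],
    [0.09,0.1,0,0,0,0],
    [0.09,0.1,0.02,0,0,0],
  ],
)

```text
clock: 17.3
tcp_pos: [0.5774, 0.3785, 0.0849]
orientation: [2.853, 1.309, -0.003]
contact_force: [0.2, 0.6, 0.6]
grip_width: 0.0
gripper_force: 0.0
```

step_arm(
  rows=[
    [0,0,0.06,0,0,0.02],
    [0,0,0.12,0,0,0.06],
    [0,0,0.18,0,0,0.1],
    [0,-0.06,0.2,0,0,0.14],
    [0,-0.12,0.2,0,0,0.17],
  ],
)

```text
clock: 17.72
tcp_pos: [0.5763, 0.3081, 0.2117]
orientation: [2.397, 2.029, 0.01]
contact_force: [2.1, -0.9, -0.2]
grip_width: 0.0001
gripper_force: 0.0
```

```bash
cat >> h.py <<'E'
def red():
  for n in('side','scene'):
    im=eyes.grab_frame(n)
    h=cv2.cvtColor(im,cv2.COLOR_RGB2HSV);m=cv2.inRange(h,(0,150,70),(4,255,255))|cv2.inRange(h,(174,150,70),(180,255,255))
    k,l,s,ce=cv2.connectedComponentsWithStats(m)
    print(n,'post',[px2w(n,*ce[i],.068).round(3)[:2] for i in range(1,k) if s[i,4]>8])
    rims(im,None,n,sat='o')
E
python3 - <<'E'
from h import *
o=r.get_obs();print(o['clock'],o['tcp_pos'],o['orientation']);red()
E
```

```text
17.7167 [0.57632341 0.30809329 0.21168083] [2.39739099 2.02868731 0.01009   ]
side post [array([0.541, 0.354]), array([0.353, 0.038]), array([ 0.358, -0.124])]
o box 238 288 265 324 [ 0.4876 -0.3978  0.072 ]
scene post [array([0.541, 0.349]), array([0.353, 0.032]), array([ 0.357, -0.129])]
o box 326 254 352 291 [ 0.4412 -0.4069  0.072 ]
```

Lever has sprung back to rest. Now the orange cups.

step_arm(
  rows=[
    [0.04,-0.56,0.01,0,0,0.053],
    [0.04,-0.56,0.01,0,0,0.053],
    [0.04,-0.56,0.01,0,0,0.053],
    [0.04,-0.56,0.01,0,0,0.053],
    [0.04,-0.56,0.01,0,0,0.053],
  ],
  jaw=0,
)

```text
clock: 18.23
tcp_pos: [0.5888, 0.0955, 0.2106]
orientation: [-2.234, -2.209, 0.004]
contact_force: [1.0, 0.1, -0.2]
grip_width: 0.0601
gripper_force: 0.0
```

step_arm(
  rows=[
    [0.02,-0.22,0,0,0,0],
    [0.02,-0.22,0,0,0,0],
    [0.02,-0.22,0,0,0,0],
    [0.02,-0.22,0,0,0,0],
    [0.02,-0.22,0,0,0,0],
  ],
)

```text
clock: 18.65
tcp_pos: [0.6006, -0.0396, 0.2106]
orientation: [2.242, 2.2, -0.006]
contact_force: [-0.2, 0.2, -0.8]
grip_width: 0.0854
gripper_force: 0.0
```

```bash
python3 - <<'E'
from h import *
o=r.get_obs();print(o['clock'],o['tcp_pos'],o['orientation']);a=save('wrist','w12',s=1.2);rims(a,o,sat='o')
E
```

```text
18.65 [ 0.60060153 -0.03955096  0.21063429] [ 2.24215359  2.19953197 -0.00581787]
o box 242 223 305 294 [ 0.6127 -0.1258  0.072 ]
o box 183 63 254 138 [0.5681 0.0256 0.072 ]
```

step_arm(
  rows=[
    [0.02,-0.07,-0.03,0,0,0.006],
    [0.02,-0.135,-0.07,0,0,0.006],
    [0.02,-0.135,-0.13,0,0,0.006],
    [0.02,-0.135,-0.13,0,0,0.006],
    [0.02,-0.135,-0.13,0,0,0.006],
  ],
)

```text
clock: 19.12
tcp_pos: [0.6121, -0.1124, 0.131]
orientation: [-2.207, -2.229, 0.005]
contact_force: [-0.2, 0.7, 0.1]
grip_width: 0.0854
gripper_force: 0.0
```

step_arm(
  rows=[
    [0,0,0,0,0,0],
    [0,0,0,0,0,0],
  ],
)

```text
clock: 19.28
tcp_pos: [0.6156, -0.1114, 0.1352]
orientation: [2.206, 2.234, 0.004]
contact_force: [0.1, 0.5, 0.7]
grip_width: 0.0854
gripper_force: 0.0
```

```bash
python3 - <<'E'
from h import *
o=r.get_obs();print(o['clock'],o['tcp_pos'],o['orientation']);a=save('wrist','w13',s=1.2);rims(a,o,sat='o')
E
```

```text
19.2833 [ 0.61562369 -0.11143003  0.13517129] [2.20633334 2.23416779 0.00440941]
o box 208 184 299 278 [ 0.6126 -0.1286  0.072 ]
o box 132 0 228 39 [0.5721 0.0141 0.072 ]
```

step_arm(
  rows=[
    [-0.005,-0.029,-0.02,0,0,-0.004],
    [-0.005,-0.029,-0.07,0,0,-0.004],
    [-0.005,-0.029,-0.114,0,0,-0.004],
    [-0.005,-0.029,-0.114,0,0,-0.004],
    [-0.005,-0.029,-0.114,0,0,-0.004],
  ],
)

```text
clock: 19.75
tcp_pos: [0.6111, -0.1301, 0.0651]
orientation: [-2.223, -2.219, 0.0]
contact_force: [0.1, 1.3, -0.3]
grip_width: 0.0854
gripper_force: 0.0
```

step_arm(
  rows=[
    [0,0,0,0,0,0],
    [0,0,0,0,0,0],
    [0,0,0,0,0,0],
    [0,0,0,0,0,0],
    [0,0,0,0,0,0],
  ],
  jaw=1,
)

```text
clock: 20.17
tcp_pos: [0.6127, -0.1312, 0.0676]
orientation: [2.223, 2.216, 0.004]
contact_force: [-2.3, 0.8, 6.4]
grip_width: 0.0621
gripper_force: 25.8
```

step_arm(
  rows=[
    [0,0,0,0,0,0],
    [0,0,0,0,0,0],
  ],
)

```text
clock: 20.33
tcp_pos: [0.6127, -0.1312, 0.0676]
orientation: [2.223, 2.216, 0.004]
contact_force: [-2.3, 0.5, 6.3]
grip_width: 0.0621
gripper_force: 25.8
```

step_arm(
  rows=[
    [0,0,0.07,0,0,0],
    [0,0,0.14,0,0,0],
    [0,0,0.18,0,0,0],
    [-0.04,0.1,0.18,0,0,0],
    [-0.07,0.16,0.18,0,0,0],
  ],
)

```text
clock: 20.75
tcp_pos: [0.5806, -0.0564, 0.1769]
orientation: [2.226, 2.207, 0.008]
contact_force: [0.5, 2.1, -1.7]
grip_width: 0.062
gripper_force: 28.2
```

step_arm(
  rows=[
    [-0.02,0.11,0,0,0,0],
    [-0.02,0.11,0,0,0,0],
    [-0.02,0.11,0,0,0,0],
    [-0.02,0.11,0,0,0,0],
  ],
)

```text
clock: 21.08
tcp_pos: [0.5665, 0.0137, 0.1743]
orientation: [2.219, 2.222, 0.004]
contact_force: [0.3, -0.2, -0.9]
grip_width: 0.062
gripper_force: 28.2
```

```bash
python3 - <<'E'
from h import *
o=r.get_obs();print(o['clock'],o['tcp_pos'],o['orientation'],o['contact_force']);a=save('wrist','w14',s=1.2)
rims(a,o,sat='o',z=o['tcp_pos'][2]+.0045)
E
```

```text
21.0833 [0.56651754 0.01371773 0.17434997] [2.21912797 2.22222619 0.003793  ] [ 0.29749946 -0.20116799 -0.93418219]
o box 191 135 330 322 [0.5677 0.019  0.1788]
```

step_arm(
  rows=[
    [-0.001,0.021,0,0,0,0],
    [-0.001,0.021,-0.02,0,0,0],
    [-0.001,0.021,-0.08,0,0,0],
    [-0.001,0.021,-0.12,0,0,0],
    [-0.001,0.021,-0.12,0,0,0],
  ],
)

```text
clock: 21.55
tcp_pos: [0.5619, 0.0231, 0.0956]
orientation: [-2.222, -2.214, 0.011]
contact_force: [-0.1, -0.0, -0.9]
grip_width: 0.0614
gripper_force: 28.2
```

step_arm(
  rows=[
    [0,0,0,0,0,0],
  ],
)

```text
clock: 21.63
tcp_pos: [0.5645, 0.0232, 0.0993]
orientation: [-2.224, -2.216, 0.005]
contact_force: [-0.3, 0.5, -0.3]
grip_width: 0.0623
gripper_force: 28.2
```

step_arm(
  rows=[
    [0.002,0.006,-0.02,0,0,0],
    [0.002,0.006,-0.035,0,0,0],
    [0.002,0.006,-0.044,0,0,0],
    [0.002,0.006,-0.044,0,0,0],
  ],
)

```text
clock: 21.97
tcp_pos: [0.5662, 0.0276, 0.0734]
orientation: [-2.224, -2.218, 0.002]
contact_force: [-0.7, -0.2, -0.8]
grip_width: 0.0623
gripper_force: 28.2
```

step_arm(
  rows=[
    [0,0,0,0,0,0],
    [0,0,0,0,0,0],
  ],
)

```text
clock: 22.13
tcp_pos: [0.5671, 0.0275, 0.0747]
orientation: [2.225, 2.218, 0.001]
contact_force: [-0.2, -0.9, -1.0]
grip_width: 0.0619
gripper_force: 28.2
```

step_arm(
  rows=[
    [0,0,-0.004,0,0,0],
    [0,0,-0.004,0,0,0],
  ],
)

```text
clock: 22.3
tcp_pos: [0.5668, 0.0274, 0.072]
orientation: [2.225, 2.218, 0.0]
contact_force: [0.0, -0.2, -1.1]
grip_width: 0.062
gripper_force: 28.2
```

step_arm(
  rows=[
    [0,0,0,0,0,0],
    [0,0,0,0,0,0],
    [0,0,0,0,0,0],
    [0,0,0,0,0,0],
    [0,0,0,0,0,0],
  ],
  jaw=0,
)

```text
clock: 22.72
tcp_pos: [0.5668, 0.0276, 0.072]
orientation: [2.225, 2.218, 0.0]
contact_force: [0.3, -0.1, 0.5]
grip_width: 0.0856
gripper_force: 0.0
```

step_arm(
  rows=[
    [0,0,0.06,0,0,0],
    [0,0,0.12,0,0,0],
    [0,0,0.19,0,0,0],
    [0,0,0.25,0,0,0],
    [0,0,0.25,0,0,0],
  ],
)

```text
clock: 23.13
tcp_pos: [0.571, 0.0278, 0.2298]
orientation: [2.22, 2.212, 0.017]
contact_force: [0.8, -0.1, 0.3]
grip_width: 0.0854
gripper_force: 0.0
```

step_arm(
  rows=[
    [-0.13,-0.52,0,0,0,0],
    [-0.13,-0.52,0,0,0,0],
    [-0.13,-0.52,0,0,0,0],
    [-0.13,-0.52,0,0,0,0],
    [-0.13,-0.52,0,0,0,0],
  ],
)

```text
clock: 23.55
tcp_pos: [0.5154, -0.1763, 0.222]
orientation: [2.224, 2.218, 0.0]
contact_force: [0.5, 0.7, -0.3]
grip_width: 0.0855
gripper_force: 0.0
```

```bash
python3 - <<'E'
from h import *
o=r.get_obs();print(o['clock'],o['tcp_pos'],o['orientation']);a=save('wrist','w15',s=1.2);rims(a,o,sat='o');red()
E
```

```text
23.55 [ 0.51538559 -0.1762906   0.2219548 ] [2.22408166e+00 2.21828605e+00 4.73799479e-04]
o box 212 316 266 350 [ 0.493 -0.343  0.072]
side post [array([0.353, 0.039]), array([ 0.357, -0.123])]
o box 238 288 265 324 [ 0.4876 -0.3978  0.072 ]
scene post [array([0.542, 0.35 ]), array([0.354, 0.033]), array([ 0.357, -0.128])]
o box 326 254 352 292 [ 0.4385 -0.409   0.072 ]
```

step_arm(
  rows=[
    [-0.033,-0.18,0,0,0,0],
    [-0.033,-0.18,0,0,0,0],
    [-0.033,-0.18,0,0,0,0],
    [-0.033,-0.18,0,0,0,0],
    [-0.033,-0.18,0,0,0,0],
  ],
)

```text
clock: 24.12
tcp_pos: [0.4963, -0.2831, 0.2216]
orientation: [-2.227, -2.216, 0.0]
contact_force: [0.8, 1.5, 0.6]
grip_width: 0.0856
gripper_force: 0.0
```

```bash
python3 - <<'E'
from h import *
o=r.get_obs();print(o['clock'],o['tcp_pos'],o['orientation']);a=save('wrist','w16',s=1.2);rims(a,o,sat='o')
E
```

```text
24.1167 [ 0.4962632  -0.28310903  0.22162051] [-2.22695061e+00 -2.21553801e+00  1.06960549e-04]
o box 226 213 287 277 [ 0.4932 -0.357   0.072 ]
```

step_arm(
  rows=[
    [-0.005,-0.065,-0.03,0,0,0],
    [-0.005,-0.105,-0.07,0,0,0],
    [-0.005,-0.105,-0.15,0,0,0],
    [-0.005,-0.105,-0.15,0,0,0],
    [-0.005,-0.105,-0.15,0,0,0],
  ],
)

```text
clock: 24.58
tcp_pos: [0.4927, -0.3419, 0.129]
orientation: [-2.216, -2.217, 0.001]
contact_force: [0.3, 1.4, 0.7]
grip_width: 0.0855
gripper_force: 0.0
```

step_arm(
  rows=[
    [0,0,0,0,0,0],
    [0,0,0,0,0,0],
  ],
)

```text
clock: 24.75
tcp_pos: [0.4954, -0.3446, 0.1339]
orientation: [2.22, 2.219, 0.003]
contact_force: [-0.1, 0.0, 0.8]
grip_width: 0.0853
gripper_force: 0.0
```

```bash
python3 - <<'E'
from h import *
o=r.get_obs();print(o['clock'],o['tcp_pos'],o['orientation']);a=save('wrist','w17',s=1.2);rims(a,o,sat='o')
E
```

```text
24.75 [ 0.49542887 -0.34455706  0.13392836] [2.22006634 2.21917696 0.00258982]
o box 209 186 301 280 [ 0.4932 -0.3623  0.072 ]
```

step_arm(
  rows=[
    [-0.004,-0.028,-0.02,0,0,0],
    [-0.004,-0.028,-0.07,0,0,0],
    [-0.004,-0.028,-0.111,0,0,0],
    [-0.004,-0.028,-0.111,0,0,0],
    [-0.004,-0.028,-0.111,0,0,0],
  ],
)

```text
clock: 25.22
tcp_pos: [0.4913, -0.3618, 0.066]
orientation: [-2.224, -2.219, -0.0]
contact_force: [-0.4, -0.0, 0.9]
grip_width: 0.0852
gripper_force: 0.0
```

step_arm(
  rows=[
    [0,0,0,0,0,0],
    [0,0,0,0,0,0],
    [0,0,0,0,0,0],
    [0,0,0,0,0,0],
    [0,0,0,0,0,0],
  ],
  jaw=1,
)

```text
clock: 25.63
tcp_pos: [0.4924, -0.3633, 0.0679]
orientation: [2.222, 2.215, 0.002]
contact_force: [-1.3, 1.6, 6.0]
grip_width: 0.0606
gripper_force: 26.3
```

step_arm(
  rows=[
    [0,0,0,0,0,0],
    [0,0,0,0,0,0],
  ],
)

```text
clock: 25.8
tcp_pos: [0.4924, -0.3633, 0.068]
orientation: [2.222, 2.215, 0.002]
contact_force: [-1.1, 0.6, 6.3]
grip_width: 0.0603
gripper_force: 26.3
```

step_arm(
  rows=[
    [0,0,0.07,0,0,0],
    [0,0,0.14,0,0,0],
    [0,0,0.2,0,0,0],
    [0.124,0.62,0.2,0,0,0],
    [0.124,0.62,0.2,0,0,0],
  ],
)

```text
clock: 26.22
tcp_pos: [0.5087, -0.2838, 0.1902]
orientation: [2.225, 2.205, 0.004]
contact_force: [0.8, 0.5, -1.8]
grip_width: 0.0603
gripper_force: 28.3
```

step_arm(
  rows=[
    [0.1,0.5,0,0,0,0],
    [0.1,0.5,0,0,0,0],
    [0.1,0.5,0,0,0,0],
    [0.1,0.5,0,0,0,0],
    [0.1,0.5,0,0,0,0],
  ],
)

```text
clock: 26.63
tcp_pos: [0.5488, -0.0744, 0.1871]
orientation: [2.224, 2.217, 0.003]
contact_force: [0.6, -0.3, -1.1]
grip_width: 0.0605
gripper_force: 28.3
```

step_arm(
  rows=[
    [0.028,0.16,0,0,0,0],
    [0.028,0.16,0,0,0,0],
    [0.028,0.16,0,0,0,0],
    [0.028,0.16,0,0,0,0],
    [0.028,0.16,0,0,0,0],
  ],
)

```text
clock: 27.05
tcp_pos: [0.5654, 0.0205, 0.1865]
orientation: [2.221, 2.22, 0.002]
contact_force: [-0.6, -1.2, -0.6]
grip_width: 0.0606
gripper_force: 28.3
```

```bash
python3 - <<'E'
from h import *
o=r.get_obs();print(o['clock'],o['tcp_pos'],o['orientation'],o['contact_force']);a=save('wrist','w18',s=1.2)
rims(a,o,sat='o',z=o['tcp_pos'][2]+.004)
E
```

```text
27.05 [0.56542451 0.02051577 0.18649349] [2.22126912e+00 2.21990155e+00 2.03210041e-03] [-0.57874694 -1.20205105 -0.64491645]
o box 193 137 329 325 [0.5669 0.0233 0.1905]
```

View pics/w18.png

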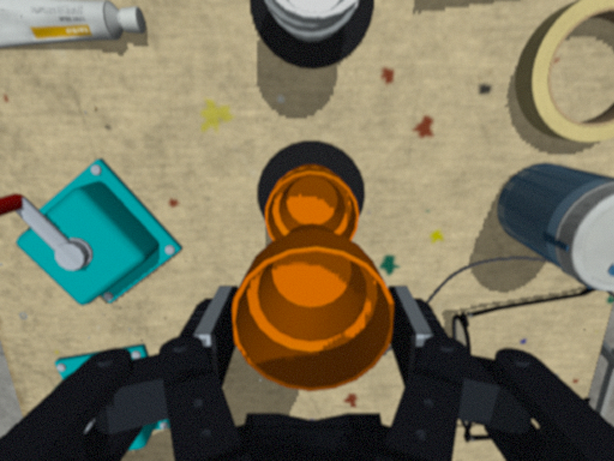

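The held cup is level and the seated orange cup is below it at about (311,216).

step_arm(
  rows=[
    [0.002,0.012,0,0,0,0],
    [0.002,0.012,-0.05,0,0,0],
    [0.002,0.012,-0.1,0,0,0],
    [0.002,0.012,-0.1,0,0,0],
    [0.002,0.012,-0.1,0,0,0],
  ],
)

```text
clock: 27.52
tcp_pos: [0.5651, 0.0255, 0.1246]
orientation: [-2.226, -2.215, 0.005]
contact_force: [0.3, 0.8, -0.3]
grip_width: 0.0606
gripper_force: 28.3
```

step_arm(
  rows=[
    [0,0,0,0,0,0],
  ],
)

```text
clock: 27.6
tcp_pos: [0.567, 0.026, 0.1266]
orientation: [2.226, 2.216, 0.001]
contact_force: [0.7, 0.8, -0.5]
grip_width: 0.0606
gripper_force: 28.3
```

step_arm(
  rows=[
    [0,0.003,-0.02,0,0,0],
    [0,0.003,-0.036,0,0,0],
    [0,0.003,-0.047,0,0,0],
    [0,0.003,-0.049,0,0,0],
    [0,0.003,-0.049,0,0,0],
  ],
)

```text
clock: 28.02
tcp_pos: [0.5662, 0.0285, 0.0958]
orientation: [-2.225, -2.218, 0.001]
contact_force: [-0.4, 0.4, 0.9]
grip_width: 0.0605
gripper_force: 27.9
```

step_arm(
  rows=[
    [0,0,0,0,0,0],
  ],
)

```text
clock: 28.1
tcp_pos: [0.5662, 0.0286, 0.0958]
orientation: [-2.225, -2.218, 0.0]
contact_force: [-0.5, -0.1, 1.1]
grip_width: 0.0601
gripper_force: 27.9
```

Seated depth reached. Releasing and rising, then on to the lever.

step_arm(
  rows=[
    [0,0,0,0,0,0],
    [0,0,0,0,0,0],
    [0,0,0,0,0,0],
    [0,0,0,0,0,0],
    [0,0,0,0,0,0],
  ],
  jaw=0,
)

```text
clock: 28.52
tcp_pos: [0.5662, 0.0286, 0.0959]
orientation: [2.225, 2.218, 0.0]
contact_force: [-0.8, -0.1, 0.5]
grip_width: 0.0855
gripper_force: 0.0
```

step_arm(
  rows=[
    [0,0,0.06,0,0,0],
    [0,0,0.12,0,0,0],
    [0,0,0.19,0,0,0],
    [0,0,0.22,0,0,0],
    [0,0,0.22,0,0,0],
  ],
)

```text
clock: 28.93
tcp_pos: [0.5692, 0.0288, 0.2333]
orientation: [2.221, 2.214, 0.012]
contact_force: [0.3, -1.2, -0.2]
grip_width: 0.0855
gripper_force: 0.0
```

step_arm(
  rows=[
    [0,0.07,0,0,0,0],
    [0,0.14,0,0,0,0],
    [0,0.2,0,0,0,0],
    [0,0.2,0,0,0,0],
    [0,0.2,0,0,0,0],
  ],
)

```text
clock: 29.35
tcp_pos: [0.5652, 0.1516, 0.2268]
orientation: [-2.218, -2.223, 0.001]
contact_force: [-0.1, -1.6, 0.6]
grip_width: 0.0854
gripper_force: 0.0
```

```bash
python3 - <<'E'
from h import *
o=r.get_obs();print(o['clock'],o['tcp_pos'],o['orientation']);a=save('wrist','w20',s=1.2)
b=save('side','s20');c=save('scene','c20')
rs=lambda im:cv2.resize(im,(400,300),interpolation=2)
cv2.imwrite('pics/m20.png',np.vstack([np.hstack([rs(a),rs(b[90:240,190:390])]),np.hstack([rs(c[120:270,150:350]),rs(b)])])[:,:,::-1])
E
```

```text
29.35 [0.56524367 0.15162061 0.22682982] [-2.21769540e+00 -2.22323426e+00  1.32846320e-03]
```

View pics/m20.png

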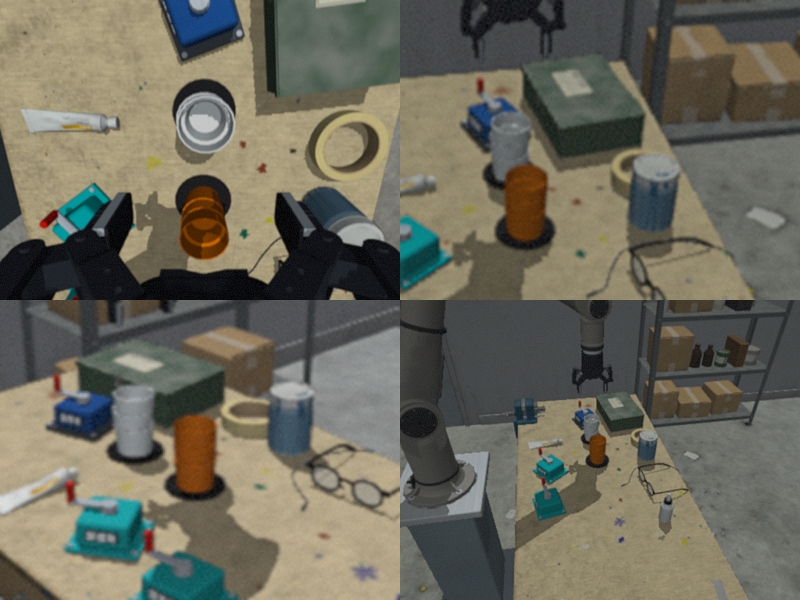

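Both stacks are upright and seated, and no loose cups remain. Second lever swing.

step_arm(
  rows=[
    [0,0.1,0,0,0,-0.04],
    [0,0.2,0,0,0,-0.08],
    [0.01,0.3,0,0,0,-0.12],
    [0.013,0.385,0,0,0,-0.16],
    [0.013,0.385,0,0,0,-0.2],
  ],
  jaw=1,
)

```text
clock: 29.92
tcp_pos: [0.5737, 0.3559, 0.2279]
orientation: [2.804, 1.415, 0.0]
contact_force: [1.0, 1.0, 0.1]
grip_width: 0.0258
gripper_force: 0.0
```

step_arm(
  rows=[
    [0,0,0,0,0,-0.026],
    [0,0,0,0,0,-0.026],
    [0,0,0,0,0,-0.026],
  ],
)

```text
clock: 30.17
tcp_pos: [0.5736, 0.3543, 0.2274]
orientation: [2.852, 1.313, -0.001]
contact_force: [-0.3, -1.1, 0.1]
grip_width: 0.0001
gripper_force: 0.0
```

Need y 0.381 and z 0.076.

step_arm(
  rows=[
    [0,0.044,0,0,0,0],
    [0,0.044,-0.06,0,0,0],
    [0,0.044,-0.12,0,0,0],
    [0,0.044,-0.18,0,0,0],
    [0,0.044,-0.2,0,0,0],
  ],
)

```text
clock: 30.58
tcp_pos: [0.5713, 0.3776, 0.1028]
orientation: [2.852, 1.31, -0.012]
contact_force: [-1.5, -0.6, -0.9]
grip_width: 0.0002
gripper_force: 0.0
```

step_arm(
  rows=[
    [0,0,0,0,0,0],
    [0,0,0,0,0,0],
  ],
)

```text
clock: 30.75
tcp_pos: [0.5741, 0.381, 0.1088]
orientation: [2.854, 1.311, 0.0]
contact_force: [0.9, -0.0, 0.3]
grip_width: -0.0004
gripper_force: 0.0
```

step_arm(
  rows=[
    [0,0,-0.03,0,0,0],
    [0,0,-0.054,0,0,0],
    [0,0,-0.054,0,0,0],
    [0,0,-0.054,0,0,0],
  ],
)

```text
clock: 31.08
tcp_pos: [0.5731, 0.3825, 0.0762]
orientation: [2.854, 1.313, 0.0]
contact_force: [0.4, 0.3, 0.1]
grip_width: -0.0003
gripper_force: 0.0
```

step_arm(
  rows=[
    [-0.033,-0.03,0,0,0,0],
    [-0.043,-0.036,0,0,0,0],
    [-0.052,-0.041,0,0,0,0],
    [-0.06,-0.048,0,0,0,0],
    [-0.068,-0.055,0,0,0,0],
  ],
)

```text
clock: 31.5
tcp_pos: [0.5325, 0.3511, 0.0767]
orientation: [-2.852, -1.314, -0.004]
contact_force: [0.6, 2.1, 2.2]
grip_width: 0.0001
gripper_force: 1.1
```

step_arm(
  rows=[
    [-0.006,-0.009,0,0,0,0],
    [-0.011,-0.018,0,0,0,0],
    [-0.015,-0.028,0,0,0,0],
    [-0.018,-0.038,0,0,0,0],
    [-0.018,-0.038,0,0,0,0],
  ],
)

```text
clock: 31.92
tcp_pos: [0.5213, 0.3257, 0.0756]
orientation: [2.855, 1.311, 0.0]
contact_force: [0.1, 3.0, 0.1]
grip_width: 0.0002
gripper_force: 1.1
```

step_arm(
  rows=[
    [0,-0.003,0,0,0,0],
    [0,-0.006,0,0,0,0],
    [0,-0.006,0,0,0,0],
  ],
)

```text
clock: 32.17
tcp_pos: [0.5216, 0.3248, 0.0758]
orientation: [-2.852, -1.314, -0.003]
contact_force: [0.8, 6.2, 0.3]
grip_width: 0.0001
gripper_force: 2.5
```

step_arm(
  rows=[
    [0,-0.004,0,0,0,0],
    [0,-0.008,0,0,0,0],
    [0,-0.008,0,0,0,0],
  ],
)

```text
clock: 32.42
tcp_pos: [0.5215, 0.324, 0.0761]
orientation: [-2.847, -1.315, -0.009]
contact_force: [1.5, 14.0, -4.3]
grip_width: -0.0002
gripper_force: 5.8
```

```bash
python3 - <<'E'
from h import *
red()
E
```

```text
side post [array([0.508, 0.311]), array([0.354, 0.036]), array([ 0.357, -0.123])]
o box 242 173 263 210 [ 0.5538 -0.0358  0.072 ]
scene post [array([0.507, 0.308]), array([0.353, 0.031]), array([ 0.357, -0.129])]
o box 237 178 258 217 [ 0.5005 -0.0496  0.072 ]
```

step_arm(
  rows=[
    [0.006,0.03,0,0,0,0],
    [0.02,0.055,0,0,0,0],
    [0.05,0.08,0,0,0,0],
    [0.09,0.1,0,0,0,0],
    [0.09,0.1,0.02,0,0,0],
  ],
)

```text
clock: 32.93
tcp_pos: [0.5773, 0.3785, 0.0849]
orientation: [2.852, 1.312, -0.003]
contact_force: [-0.9, -0.3, -0.2]
grip_width: -0.0002
gripper_force: 0.0
```

step_arm(
  rows=[
    [0,0,0.06,0,0,0],
    [0,0,0.12,0,0,0],
    [0,0,0.18,0,0,0],
    [0,0,0.24,0,0,0],
    [0,0,0.24,0,0,0],
  ],
)

```text
clock: 33.35
tcp_pos: [0.5787, 0.3788, 0.2399]
orientation: [-2.854, -1.31, -0.017]
contact_force: [1.0, -0.1, 1.3]
grip_width: 0.0002
gripper_force: 0.0
```

```bash
python3 - <<'E'
from h import *
red()
b=np.load('pics/s20.npy').astype(int);c=eyes.grab_frame('side').astype(int)
d=(abs(b-c).max(2)>60).astype(np.uint8)
k,l,s,ce=cv2.connectedComponentsWithStats(d);print([x.tolist() for x in s[1:] if x[4]>15])
E
```

```text
side post [array([0.354, 0.034]), array([ 0.357, -0.123])]
scene post [array([0.541, 0.349]), array([0.353, 0.032]), array([ 0.357, -0.128])]
o box 237 178 258 217 [ 0.5005 -0.0496  0.072 ]
[[237, 66, 8, 3, 21], [232, 86, 13, 13, 86], [60, 163, 4, 14, 38], [219, 164, 16, 14, 86], [215, 177, 27, 32, 164], [201, 189, 13, 12, 38], [221, 196, 8, 6, 16], [212, 199, 13, 12, 38], [184, 200, 11, 7, 25], [168, 223, 13, 23, 59], [186, 246, 7, 5, 17], [61, 261, 28, 13, 93]]
```

```bash
python3 -c "
from bench import r
print(r.hand_in())"
```

```text
the job is handed in; nothing more can be done
None
```

The job is done and handed in at about 33 s on the robot clock: two white cups nested and logged first, then two orange cups nested and logged, each with a full swing of the blue counter's lever to the stop and back.

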